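# Line up the lens carriage and pin it with the guide rod

## Robot

A 6-joint arm with a two-finger parallel gripper is mounted at the origin on the work surface. World frame = base frame: x ahead of the robot, y to its left, z up, the work surface at z = 0. Lengths are in m, angles in rad, forces in N, time in s.
With the tool pointing down it reaches from about 0.3 to 0.75 m from the base axis. Payload 8.5 kg.
Tool frame: the origin (TCP) lies at the very end of the fingers, on their centre line; the grasp point (between the pads) lies 19 mm behind it; z points along the fingers, y is the direction in which the jaws open and shut (so a half turn about z gives the same grasp; the last joint's range is limited). The gripper opens to 85 mm and grips with 20 to 120 N. Pads are 22 mm wide; open, the fingers measure 114 mm over their backs; the gripper's body (76 mm by 85 mm) begins 54 mm behind the grasp point. The pads swing forward as they close: fully open they stand 13 mm farther back than shut.
Start: joints at [-1.385, 0.381, 1.297, -0, 1.464, -0.215], TCP at [0.215, -0.506, 0.231] pointing down, gripper open.
Joint ranges: [-3.11, 3.11], [-0.89, 2.33], [0.22, 2.48], [-1.42, 4.56], [0.17, 2.85], [-2.88, 2.88]. Speed limits (rad/s): [2.39, 2.39, 3.14, 3.14, 3.14, 3.14].

## Interface

Orientations are given as a unit quaternion [w, x, y, z].
In Python, from cell import * gives the robot as it stands.
- The arm moves only by the tool jog_arm, never from a script. Its arguments are lists of equal length, an entry for each row: "translation": the shift along the tool's x, y, z in m, a list of three; "yaw": the turn about the tool's z in rad. In form: {"translation": [[tx, ty, tz], ...], "yaw": [yaw, ...]}. A call has 1 to 10 rows; each row is the pose to reach, as a shift and turn from the pose commanded when the call began, along the tool's axes at that moment; what a row does not reach only later rows make up. A row lasts 1/10 s, in which the tool goes at most 50 mm and 8.59 degrees, less where a joint would pass 70% of its speed; a pose out of reach is approached as far as the arm can. A call with a gripper value outside its range is refused whole. "hand" is the closure, from 0 (fully open) to 1 (shut), set as the call begins (left out, the last holds). The fingers move at their own pace and stop on an object; the grip force is fixed at half the most. Time passes only in rows, so rows that repeat a pose let the fingers close. It gives the time, the measured TCP pose, the force and the opening at its end, in the units of the state.
- sense(): the state, without advancing time (a new reading comes with each control period).
- get_image(name): name is "scene" or "top" or "wrist"; returns a dict with "img" (384x512x3 uint8, red, green, blue), "depth" (384x512 float32, m along the optical axis (not along the pixel's ray), 0 where there is no reading), "fx", "fy", "cx", "cy" (pixels), "origin" and "rotation" of the camera in the world. Camera axes: x right, y up, looking along -z (the intrinsics and any distortion apply to the point x, -y, -z); pixel columns grow to the right and rows downward; lengths in m; the calibration is good to about 2 mm. A picture is of the moment at which its call begins.
- sign_off(): hands the job in, once; it reports no verdict.
Trained networks look in the newest picture that a camera, given by its name, has taken for a name from the list of things; names that differ only in an ending like _2 or _b are one class to them, and where a whole thing is asked for, a point or a joint stands for the part that bears it (a point fixed in the world has none). Each returns a list of dicts, best first, with "conf" (0 to 1); they miss things now and then, are a little off and sometimes report something else, mostly with a low value. They report only what shows in the picture. A call takes as long as a camera call. They do not tell look-alikes from the thing itself.
- search_frame(camera, label): "point" ([x, y, z] in m, in the coordinates of the camera as it stood for that picture, good to about 4 mm: the middle of the surface that is visible of it).
The state is a dict: "clock": time; "joint_positions": joint angles; "qvel": joint speeds; "joint_torque": joint torques, N m; "tcp_pos": TCP position; "tool_rot": TCP orientation; "force": force on the tool from outside, world axes, zero at the start; "ft_torque": the same for the moment, N m; "opening": finger opening in m.
Only numpy, scipy, OpenCV 4.12 (cv2) and the standard library are available. Lean on these libraries where they do the work, as an engineer would, in place of code of your own. Each camera call takes 0.05 s, during which the arm holds its last target.

## Task

On the lens alignment fixture, first push the sliding carriage (the part with the upright knob) fully home against its stop, so that its brass bushing lines up under the fixed one. Then draw the long guide rod out of the white rest and thread it from above through the upper bushing and on through the lower one. Finish while still holding the rod in the gripper, spanning both bushings with its tip out below the lower bushing but hanging clear of the base plate (do not let it go or rest it on anything), and leave the short rod, the lens barrel and the caliper where they are.

Things in the scene. Friction and masses are not known exactly. Their poses are not given: they have to be found in the camera images.
- fixture: Aluminium alignment fixture fixed to the bench. Origin on the bench, on the vertical bushing axis; z up, +y the way the carriage slides out. Base plate 10 mm thick, x -75..50, y -40..160 mm. Column x -75..-50 and arm (30 mm wide in y, x -75..15), up to z 110 mm, carry the upper bushing. End blocks up to z 55 at y -31 and 153. Axis clear from the base plate (z 10) to the lower bushing (z 40).
- upper_mouth (a point): Centre of the top mouth of the upper bushing, 110 mm above the bench: a brass block 30 x 30 x 20 mm (z 90 to 110 mm) with a vertical through bore of 12 mm diameter, mouth chamfered 2 mm. z is the bore axis.
- lower_mouth (a point): Centre of the top mouth of the lower bushing in the carriage, 60 mm above the bench: brass block 30 x 30 x 20 mm (z 40 to 60 mm), vertical through bore 12 mm, chamfer 2 mm. It moves with the carriage and lies exactly below upper_mouth when the carriage is home.
- knob_mid (a point): Centre of the carriage's black upright knob: cylinder 16 mm diameter, 35 mm tall, from the carriage top (z 60) to z 95 mm; this point at z 77.5 mm, 80 mm from lower_mouth in the fixture's +y. The carriage is 80 mm wide in x and reaches from 25 mm before to 95 mm beyond lower_mouth in y.
- carriage (a joint): Travel of the carriage in m along the fixture's +y: 0 = home against its stop (bushings in line), 0.05 = fully out. Starts 20 to 45 mm out. Sliding friction about 3 N; it stays where it is left.
- rest: White plastic rod rest, a block 40 (x) x 120 (y) x 45 (z) mm fixed to the bench, origin at the centre of its underside. Two upright blind holes of 11 mm diameter at y -35 and +35 mm, 35 mm deep (floor 10 mm above the bench), each with a rod standing in it; which rod is in which hole varies.
- guide_rod_mid (a point): Half-way up the long steel guide rod (75 mm from either end); z along it towards its head. 150 mm long in all, about 0.12 kg (varies): shaft 10 mm diameter, 120 mm long; on top a round darker head 16 mm diameter, 30 mm long. It stands upright in the rest, tip 10 mm and top 160 mm above the bench.
- guide_rod_tip (a point): Centre of the lower tip of the guide rod, 75 mm below guide_rod_mid; tapered over the last 4 mm to 7 mm diameter.
- short_rod_mid (a point): Bystander: half-way up the short rod (46 mm from either end), same look and diameters as the guide rod but only 92 mm long (head 30 mm), too short to span the bushings. It stands in the other hole of the rest, its top 102 mm above the bench.
- barrel_mid (a point): Bystander: centre of a loose black lens barrel, a stepped cylinder 44 mm across and 42 mm tall with a small lens on top, standing on the bench.
- caliper_mid (a point): Bystander: centre of the bar of a small steel caliper lying flat on the bench, bar 160 mm long along its y, up to 10 mm thick; two jaws reach 47 mm from the bar's middle to its +x.
There are look-alikes about, which are no part of the job. What is shaped like the part that bears guide_rod_mid but green or orange is not meant.

How it is judged:
By the outcome, as a careful person would: the job done as asked, in the order asked, and still so for the second after the job is handed in, while the arm keeps its last pose, push and grip.
It also fails if it takes over 53 s, if anything falls off the work surface, if the arm or the gripper's body presses on something with over 40 N, if the wrist force passes 120 N, or if a joint passes its speed limit or range.

## Working session

There is one attempt and no reset: what is moved stays moved. The work goes in short steps, Python scripts to look and compute and a tool call to move; the robot and the scene stay as the last step left them, time stands still between calls to the robot, and variables do not carry over. Pictures are saved under pics/ and viewed, and the job is handed in when it is done.

Besides the shell and the picture viewer there is one more tool, called after ">>>" as a command line: name --pt "numbers of a row" for each row, then --argument value for the rest. jog_arm: Moves the arm, as the interface text tells. Its arguments: {"type":"object","properties":{"translation":{"type":"array","items":{"type":"array","items":{"type":"number"}}},"yaw":{"type":"array","items":{"type":"number"}},"hand":{"type":"number"}},"required":["translation","yaw"]}

```bash
mkdir -p pics; cat > h.py <<'E'
from cell import *
import numpy as np, cv2
def snap(n,f):
    d=get_image(n); cv2.imwrite('pics/'+f,cv2.cvtColor(d['img'],cv2.COLOR_RGB2BGR)); return d
def w(d,u,v,z=None):
    z=d['depth'][v,u] if z is None else z
    p=np.array([(u-d['cx'])/d['fx']*z,-(v-d['cy'])/d['fy']*z,-z])
    return np.array(d['origin'])+np.array(d['rotation'])@p
def cw(d,p): return np.array(d['origin'])+np.array(d['rotation'])@np.array(p)
def pix(d,P):
    c=np.array(d['rotation']).T@(np.array(P)-d['origin']); return d['cx']+d['fx']*c[0]/-c[2], d['cy']-d['fy']*c[1]/-c[2]
E
python3 - <<'E'
from h import *
np.set_printoptions(precision=4,suppress=True)
for n in ('scene','top'):
    d=snap(n,n+'1.png'); print(n,d['origin'],d['rotation'],d['fx'],d.keys())
    for l in ['fixture','upper_mouth','lower_mouth','knob_mid','rest','guide_rod_mid','short_rod_mid','barrel_mid','caliper_mid']:
        for r in search_frame(n,l)[:4]:
            P=cw(d,r['point']); print(l,round(r['conf'],2),P,np.round(pix(d,P)))
s=sense();print(s)
E
```

```text
scene [1.0128 0.4428 0.7354] [0.2919 0.1331 0.3863 0.8648] 464.6480388724865 dict_keys(['img', 'depth', 'fx', 'fy', 'cx', 'cy', 'origin', 'rotation'])Traceback (most recent call last):
  File "<stdin>", line 7, in <module>
  File "h.py", line 9, in cw
    def cw(d,p): return np.array(d['origin'])+np.array(d['rotation'])@np.array(p)
                                              ~~~~~~~~~~~~~~~~~~~~~~~^~~~~~~~~~~~
ValueError: matmul: Input operand 1 has a mismatch in its core dimension 0, with gufunc signature (n?,k),(k,m?)->(n?,m?) (size 3 is different from 4)
```

Rotation is a quaternion; fix this.

```bash
cat > h.py <<'E'
from cell import *
import numpy as np, cv2
from scipy.spatial.transform import Rotation as R
np.set_printoptions(precision=4,suppress=True)
def Q(q): q=np.asarray(q); return R.from_quat([q[1],q[2],q[3],q[0]]).as_matrix()
def snap(n,f):
    d=get_image(n); d['M']=Q(d['rotation']); cv2.imwrite('pics/'+f,cv2.cvtColor(d['img'],cv2.COLOR_RGB2BGR)); return d
def w(d,u,v,z=None):
    z=d['depth'][int(v),int(u)] if z is None else z
    p=np.array([(u-d['cx'])/d['fx']*z,-(v-d['cy'])/d['fy']*z,-z])
    return np.array(d['origin'])+d['M']@p
def cw(d,p): return np.array(d['origin'])+d['M']@np.array(p)
def pix(d,P):
    c=d['M'].T@(np.array(P)-d['origin']); return np.array([d['cx']+d['fx']*c[0]/-c[2], d['cy']-d['fy']*c[1]/-c[2]])
def cloud(d):
    v,u=np.mgrid[0:384,0:512]; z=d['depth']
    p=np.stack([(u-d['cx'])/d['fx']*z,-(v-d['cy'])/d['fy']*z,-z],-1)
    P=p@d['M'].T+d['origin']; P[z==0]=np.nan; return P
E
python3 - <<'E'
from h import *
for n in ('scene','top'):
    d=snap(n,n+'1.png'); print(n,d['origin'],d['rotation'],d['fx'])
    for l in ['fixture','upper_mouth','lower_mouth','knob_mid','rest','guide_rod_mid','short_rod_mid','barrel_mid','caliper_mid']:
        for r in search_frame(n,l)[:4]:
            P=cw(d,r['point']); print(l,round(r['conf'],2),P,np.round(pix(d,P)))
    np.savez(n+'1.npz',**d)
s=sense();print(s)
E
```

```text
scene [1.0128 0.4428 0.7354] [0.2919 0.1331 0.3863 0.8648] 464.6480388724865
fixture 0.73 [0.6114 0.1508 0.0553] [324. 300.]
fixture 0.55 [ 0.4948 -0.4012  0.0039] [204. 148.]
upper_mouth 0.64 [0.61   0.1567 0.0545] [327. 302.]
lower_mouth 0.74 [0.6165 0.1548 0.0592] [324. 301.]
knob_mid 0.96 [0.6123 0.1589 0.0626] [327. 300.]
rest 0.7 [ 0.5367 -0.1552  0.0424] [250. 193.]
guide_rod_mid 0.64 [ 0.5641 -0.2657  0.097 ] [210. 154.]
guide_rod_mid 0.51 [ 0.6067 -0.2166  0.0927] [207. 174.]
guide_rod_mid 0.47 [ 0.5437 -0.1921  0.1228] [237. 158.]
short_rod_mid 0.42 [ 0.524  -0.1227  0.0878] [264. 183.]
barrel_mid 0.92 [ 0.6798 -0.0636  0.0312] [221. 252.]
barrel_mid 0.57 [ 0.5355 -0.1533  0.0423] [251. 194.]
caliper_mid 0.77 [ 0.4943 -0.4005  0.0075] [205. 147.]
caliper_mid 0.27 [0.6114 0.1497 0.0554] [323. 299.]
top [ 0.4802 -0.1067  0.9711] [-0.7032 -0.0185  0.0348  0.7099] 426.1654972344843
fixture 0.76 [0.5857 0.1483 0.0523] [123. 174.]
upper_mouth 0.84 [0.5901 0.1428 0.056 ] [126. 172.]
lower_mouth 0.94 [0.6061 0.1574 0.0604] [118. 164.]
knob_mid 0.72 [0.6059 0.1554 0.0567] [120. 165.
[... 221 characters left out ...]
hort_rod_mid 0.61 [ 0.5222 -0.1315  0.1049] [254. 201.]
barrel_mid 0.53 [ 0.6709 -0.0697  0.0432] [225. 135.]
barrel_mid 0.3 [ 0.5368 -0.1979  0.1598] [290. 192.]
caliper_mid 0.75 [ 0.4939 -0.3982  0.0075] [371. 215.]
{'clock': 1.1, 'joint_positions': array([-1.3853,  0.3806,  1.2974, -0.    ,  1.4636, -0.2153]), 'qvel': array([-0.0008, -0.0001, -0.001 , -0.0009, -0.0013, -0.0017]), 'joint_torque': array([ -0.0001, -44.8334, -23.1467,  -0.0002,   0.0005,  -0.    ]), 'tcp_pos': array([ 0.2146, -0.5064,  0.2313]), 'tool_rot': array([-0.    ,  0.98  ,  0.1991, -0.    ]), 'force': array([-0.9791, -0.6512,  0.1726]), 'ft_torque': array([-0.0053,  0.0099,  0.0452]), 'opening': 0.08544381194869172}
```

View pics/scene1.png

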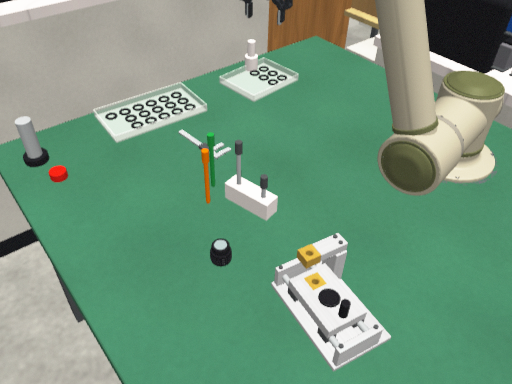

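View pics/top1.png

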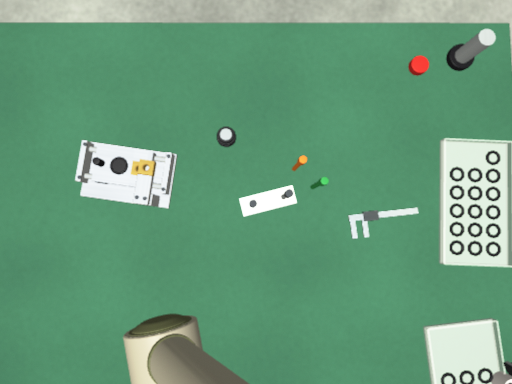

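```bash
python3 - <<'E'
import cv2
a=cv2.imread('pics/top1.png');s=cv2.imread('pics/scene1.png')
cv2.imwrite('pics/c1.png',cv2.resize(a[130:215,70:185],None,fx=6,fy=6,interpolation=cv2.INTER_CUBIC))
cv2.imwrite('pics/c2.png',cv2.resize(s[230:360,265:395],None,fx=4.5,fy=4.5,interpolation=cv2.INTER_CUBIC))
cv2.imwrite('pics/c3.png',cv2.resize(s[120:220,190:290],None,fx=5,fy=5,interpolation=cv2.INTER_CUBIC))
E
```

```text
(no output)
```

View pics/c1.png

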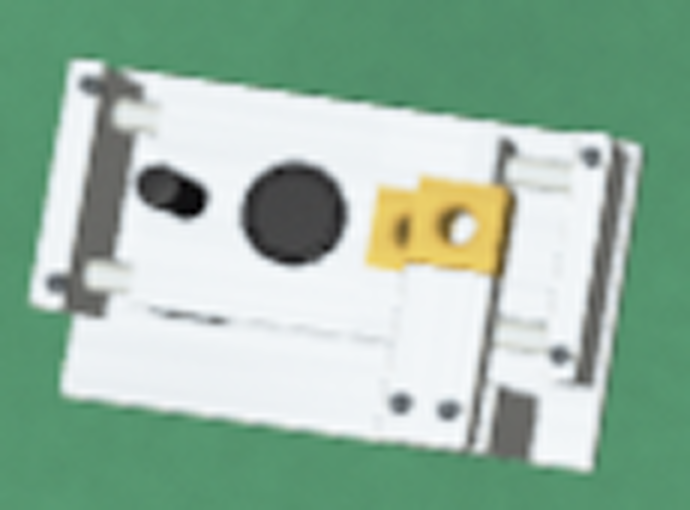

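View pics/c2.png

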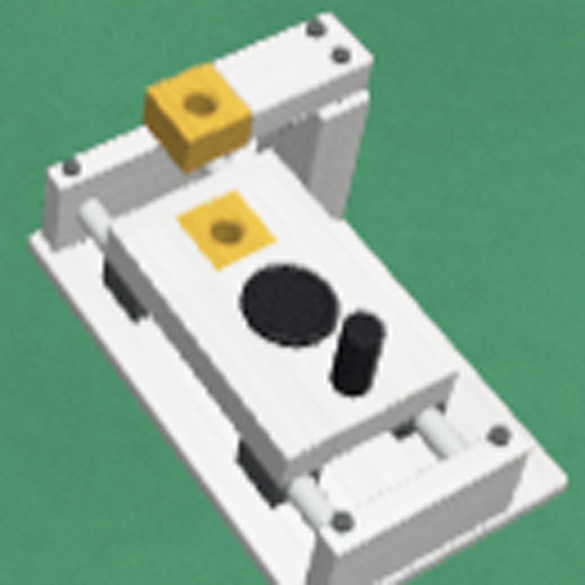

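View pics/c3.png

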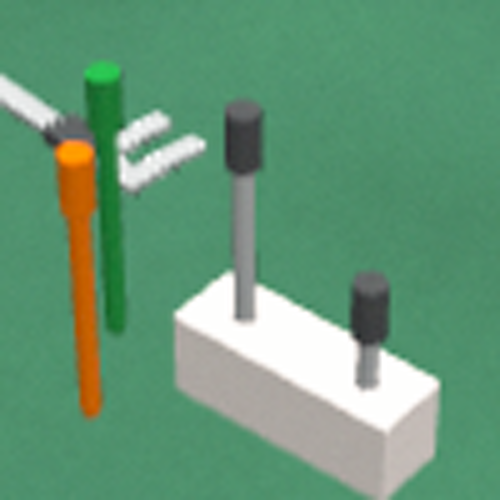

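```bash
python3 - <<'E'
from h import *
for n in ('scene','top'):
    d=dict(np.load(n+'1.npz')); P=cloud(d)
    g=lambda a,b,x0,x1,y0,y1: P[(P[...,2]>a)&(P[...,2]<b)&(P[...,0]>x0)&(P[...,0]<x1)&(P[...,1]>y0)&(P[...,1]<y1)]
    print(n)
    for nm,a,b,box in [('arm',.1,.12,(.45,.75,0,.35)),('knob',.09,.1,(.45,.75,.12,.35)),('carr',.057,.064,(.45,.75,.0,.35)),('base',.006,.014,(.45,.75,0,.35)),('resttop',.04,.05,(.4,.65,-.25,-.08)),('ghead',.15,.17,(.45,.6,-.3,-.1)),('shead',.096,.108,(.45,.6,-.165,-.08))]:
        q=g(a,b,*box)
        if len(q)<3: print(nm,len(q)); continue
        r=cv2.minAreaRect(q[:,:2].astype(np.float32)*1000)
        print(nm,len(q),'z',np.median(q[:,2]),'mean',q.mean(0),'rect',np.round(r[0],1),np.round(r[1],1),round(r[2],1))
    # brass
    hsv=cv2.cvtColor(d['img'],cv2.COLOR_RGB2HSV)
    m=(hsv[...,0]>15)&(hsv[...,0]<28)&(hsv[...,1]>130)
    q=P[m&(P[...,2]>.1)&(P[...,1]>0)]; r=cv2.minAreaRect(q[:,:2].astype(np.float32)*1000);print('brass up',len(q),np.median(q,0),q.mean(0),r)
    q=P[m&(P[...,2]>.055)&(P[...,2]<.065)&(P[...,1]>0)]; r=cv2.minAreaRect(q[:,:2].astype(np.float32)*1000);print('brass lo',len(q),q.mean(0),r)
d=dict(np.load('top1.npz'))
def atz(d,u,v,z):
    a=w(d,u,v,1.)-d['origin']; return d['origin']+a*(z-d['origin'][2])/a[2]
print('hole top',atz(d,147,167.5,.11))
d=dict(np.load('scene1.npz'))
print('hole scene',atz(d,265+200/4.5,230+103/4.5,.11),'lower',atz(d,265+228/4.5,230+232/4.5,.06),'knobtop',atz(d,265+362/4.5,230+327/4.5,.095))
E
```

```text
scene
arm 797 z 0.10996609328676132 mean [0.5684 0.0936 0.1091] rect [565.5  91.9] [32.4 90.1] 81.1
knob 75 z 0.09527499626396607 mean [0.6116 0.1939 0.0949] rect [610.5 193.6] [15.1 14. ] 14.0
carr 2605 z 0.0606436755673766 mean [0.6051 0.1507 0.0606] rect [588.9 150.9] [194.  117.1] 81.3
base 1863 z 0.01041977251494719 mean [0.6167 0.1715 0.0103] rect [560.2 154.5] [199.5 189.8] 80.9
resttop 687 z 0.04518919220660145 mean [ 0.5319 -0.1612  0.045 ] rect [ 538.1 -176.6] [ 73.5 158.6] 30.9
ghead 75 z 0.1553808889221857 mean [ 0.5475 -0.2126  0.1555] rect [ 552.9 -233.1] [64.7 76.9] 60.9
shead 42 z 0.10165367984141838 mean [ 0.5205 -0.1276  0.1011] rect [ 519.5 -128.6] [17.4 12.8] 51.5
brass up 290 [0.5976 0.0893 0.1096] [0.5968 0.089  0.1084] ((595.06640625, 87.28636169433594), (31.231822967529297, 30.358922958374023), 81.76213836669922)
brass lo 170 [0.5986 0.1144 0.0603] ((598.2603759765625, 114.44845581054688), (27.123056411743164, 29.027545928955078), 82.04582214355469)
top
arm 681 z 0.11007685290217761 mean [0.5638 0.0905 0.1098] rect [564.7  91.3] [31.  89.7] 81.6
knob 52 z 0.09
[... 303 characters left out ...]
81251045 mean [ 0.5272 -0.1609  0.0449] rect [ 534.6 -174.9] [ 69.9 150.4] 30.2
ghead 92 z 0.1581358394048944 mean [ 0.5493 -0.2189  0.1562] rect [ 553. -234.] [66.2 78.1] 63.8
shead 45 z 0.10166369692597821 mean [ 0.5196 -0.1295  0.1019] rect [ 519.4 -129.7] [14.6 12.8] 25.2
brass up 182 [0.5934 0.0871 0.1099] [0.5929 0.0869 0.1098] ((592.8858032226562, 87.07042694091797), (30.72652244567871, 26.884126663208008), 81.17185974121094)
brass lo 70 [0.5993 0.1219 0.06  ] ((598.9430541992188, 121.59864807128906), (12.864717483520508, 26.506624221801758), 80.23014068603516)
hole top [0.5925 0.0851 0.11  ]
hole scene [0.5947 0.0892 0.11  ] lower [0.5986 0.1166 0.06  ] knobtop [0.611  0.1935 0.095 ]
```

In the scene picture, (239,147) is a grey rod with a dark head and the taller one in the rest. (264,182) is the short rod, and the orange (206,153) and green (211,140) rods stand off the rest. The guide rod is the one at (239,147), because it is steel, dark-headed, tall and in the rest; the crop confirms this. The knob top is at (345,303), and the carriage is about 26 mm out. I'll go to the knob first.

>>> jog_arm --pt "0.638 -0.489 0.02" --pt "0.638 -0.489 0.02" --pt "0.638 -0.489 0.02" --pt "0.638 -0.489 0.02" --pt "0.638 -0.489 0.02" --pt "0.638 -0.489 0.02" --pt "0.638 -0.489 0.02" --pt "0.638 -0.489 0.02" --pt "0.638 -0.489 0.02" --pt "0.638 -0.489 0.02" --yaw '[0.553,0.553,0.553,0.553,0.553,0.553,0.553,0.553,0.553,0.553]' --hand 0.4

```text
clock: 2.1
tcp_pos: [0.4605, -0.0724, 0.2192]
tool_rot: [0.0, 0.997, -0.076, 0.0]
force: [0.9, -0.5, -0.2]
opening: 0.051
```

```bash
cat >> h.py <<'E'
def rel(target,psi=None):
    s=sense(); M=Q(s['tool_rot']); p=np.array(s['tcp_pos'])
    dy=None
    if psi is not None:
        cur=np.degrees(np.arctan2(M[1,0],M[0,0])); dy=-np.radians(psi-cur)
    print('t',s['clock'],'tcp',p,'psi',np.degrees(np.arctan2(M[1,0],M[0,0])),'zax',M[:,2],'F',s['force'],'T',s['ft_torque'],'open',s['opening'],'| tool delta',M.T@(np.array(target)-p),'yaw',dy)
E
python3 -c "
from h import *
rel([.6105,.193,.20],-8.7)"
```

```text
t 2.1 tcp [ 0.4605 -0.0724  0.2192] psi -8.724477402564155 zax [ 0.0007 -0.0003 -1.    ] F [ 0.9018 -0.489  -0.1819] T [-0.0413  0.0451  0.07  ] open 0.05104819866600618 | tool delta [ 0.108  -0.2851  0.0192] yaw -0.0004272112670806147
```

>>> jog_arm --pt "0.108 -0.285 0.02" --pt "0.108 -0.285 0.02" --pt "0.108 -0.285 0.02" --pt "0.108 -0.285 0.02" --pt "0.108 -0.285 0.02" --pt "0.108 -0.285 0.02" --pt "0.108 -0.285 0.02" --pt "0.108 -0.285 0.02" --pt "0.108 -0.285 0.02" --pt "0.108 -0.285 0.02" --yaw '[0,0,0,0,0,0,0,0,0,0]'

```text
clock: 3.1
tcp_pos: [0.6095, 0.1896, 0.1995]
tool_rot: [0.0, 0.997, -0.077, 0.0]
force: [0.0, -0.3, 0.2]
opening: 0.0511
```

```bash
python3 - <<'E'
from h import *
d=snap('wrist','w1.png'); np.savez('w1.npz',**d); print(d['origin'],d['M'],d['fx'])
for l in ['upper_mouth','lower_mouth','knob_mid']:
    for r in search_frame('wrist',l)[:2]: print(l,r['conf'],cw(d,r['point']))
rel([.6105,.193,.068],-8.7)
E
```

```text
[0.6818 0.1782 0.3412] [[-0.1528  0.9463  0.2848]
 [-0.9883 -0.1465 -0.0433]
 [ 0.0007 -0.2881  0.9576]] 306.30894209857547
upper_mouth 0.7 [0.5996 0.1373 0.058 ]
lower_mouth 0.85 [0.609  0.1518 0.0588]
knob_mid 0.59 [0.6115 0.1475 0.0561]
t 3.3 tcp [0.6097 0.1901 0.1994] psi -8.782700413230824 zax [ 0.0005  0.     -1.    ] F [-0.6611  0.1138 -0.7096] T [-0.0032 -0.0158  0.0189] open 0.051386156442153046 | tool delta [ 0.0003 -0.0029  0.1314] yaw -0.0014433945036377716
```

View pics/w1.png

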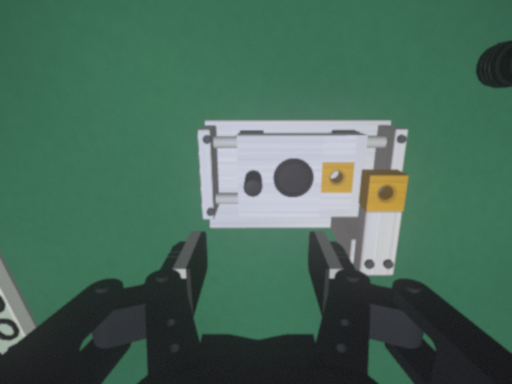

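```bash
cat > an.py <<'E'
from h import *
def an(f):
    d=dict(np.load(f)); P=cloud(d)
    hsv=cv2.cvtColor(d['img'],cv2.COLOR_RGB2HSV)
    m=(hsv[...,0]>15)&(hsv[...,0]<28)&(hsv[...,1]>130)
    R_=(P[...,0]>.45)&(P[...,0]<.75)&(P[...,1]>0)&(P[...,1]<.3)
    for nm,mm in [('arm',R_&(abs(P[...,2]-.11)<.005)),('brassup',R_&m&(abs(P[...,2]-.11)<.005)),('brasslo',R_&m&(abs(P[...,2]-.06)<.004)),('knob',R_&(abs(P[...,2]-.095)<.003)&(P[...,1]>.13)),('carr',R_&(abs(P[...,2]-.06)<.003)&(P[...,0]>.56))]:
        q=P[mm]
        if len(q)<5: continue
        r=cv2.minAreaRect(q[:,:2].astype(np.float32)*1000); print(nm,len(q),np.median(q[:,2]),q.mean(0)[:2],np.round(r[0],1),np.round(r[1],1),round(r[2],1))
    return d
E
python3 -c "
from an import *
an('w1.npz')"
```

```text
arm 3632 0.10900576148084894 [0.566  0.0925] [563.5  92.3] [30.9 90.2] 80.8
brassup 1184 0.1089866537468078 [0.5933 0.0876] [592.9  87.5] [30.9 29.9] 81.4
brasslo 645 0.05899581070196075 [0.5963 0.1139] [596.3 114.3] [27.5 27.1] 81.0
knob 257 0.09385412896050638 [0.6094 0.1932] [609.2 193.3] [14.4 15.5] 81.4
carr 9492 0.059161622986236534 [0.6049 0.1482] [601.5 146.1] [187.   80.5] 81.3
```

>>> jog_arm --pt "0 -0.003 0.03" --pt "0 -0.003 0.06" --pt "0 -0.003 0.09" --pt "0 -0.003 0.11" --pt "0 -0.003 0.13" --pt "0 -0.003 0.13" --pt "0 -0.003 0.13" --yaw '[0,0,0,0,0,0,0]' --hand 0.6

```text
clock: 4.0
tcp_pos: [0.6104, 0.1937, 0.0696]
tool_rot: [-0.0, 0.997, -0.076, 0.0]
force: [-0.2, 0.6, 1.0]
opening: 0.0343
```

```bash
python3 - <<'E'
from h import *
d=snap('wrist','w2.png');snap('scene','s2.png'); rel([.6095,.193,.068],-8.8)
a=cv2.imread('pics/s2.png');cv2.imwrite('pics/s2c.png',cv2.resize(a[190:370,230:410],None,fx=3,fy=3))
E
```

```text
t 4.1 tcp [0.6108 0.1938 0.0705] psi -8.730107336434159 zax [ 0.0024  0.0003 -1.    ] F [-1.4936 -0.1793  1.1906] T [-0.0221 -0.018  -0.008 ] open 0.033923285189653825 | tool delta [-0.0012  0.001   0.0025] yaw 0.0012198571022126177
```

View pics/s2c.png

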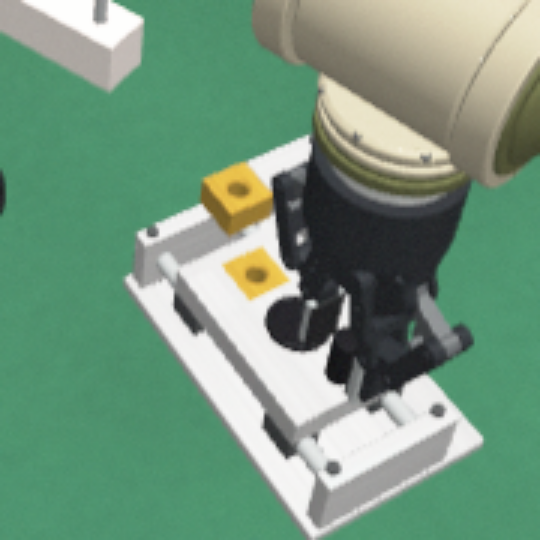

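View pics/w2.png

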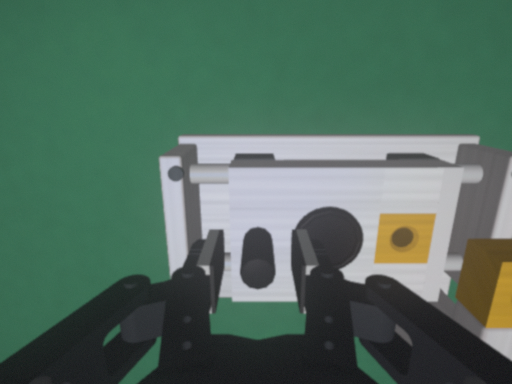

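>>> jog_arm --pt "-0.001 0 0" --pt "-0.001 0 0" --pt "-0.001 0.004 0" --pt "-0.001 0.008 0" --pt "-0.001 0.012 0" --pt "-0.001 0.016 0" --pt "-0.001 0.02 0" --pt "-0.001 0.024 0" --pt "-0.001 0.024 0" --pt "-0.001 0.024 0" --yaw '[0,0,0,0,0,0,0,0,0,0]' --hand 0.75

```text
clock: 5.1
tcp_pos: [0.6053, 0.1697, 0.0686]
tool_rot: [0.0, 0.997, -0.076, -0.0]
force: [-0.3, -0.3, -0.8]
opening: 0.0217
```

```bash
python3 - <<'E'
from h import *
rel([.6053,.166,.068],-8.8)
d=snap('wrist','w3.png')
np.savez('w3.npz',**d)
from an import *
an('w3.npz')
E
```

```text
t 5.1 tcp [0.6053 0.1697 0.0686] psi -8.738874941469232 zax [-0.001  -0.0009 -1.    ] F [-0.2505 -0.293  -0.8492] T [ 0.004  -0.0089 -0.001 ] open 0.02165195458350733 | tool delta [0.0006 0.0037 0.0006] yaw 0.0010668335268361549
arm 7345 0.10903723922064872 [0.5971 0.106 ] [597.7 141.9] [141.   42.6] 79.1
brassup 5084 0.10892849974723565 [0.5947 0.088 ] [592.8  87.8] [32.1 31.4] 81.9
brasslo 1889 0.0590119756144398 [0.5949 0.0941] [593.2  92.7] [29.5 29. ] 81.1
knob 1450 0.09411248297692576 [0.6086 0.1704] [605.5 169.4] [48.7 23. ] 80.8
carr 21034 0.05918793739199983 [0.6114 0.1242] [601.6 146. ] [187.5  80.8] 81.3
```

View pics/w3.png

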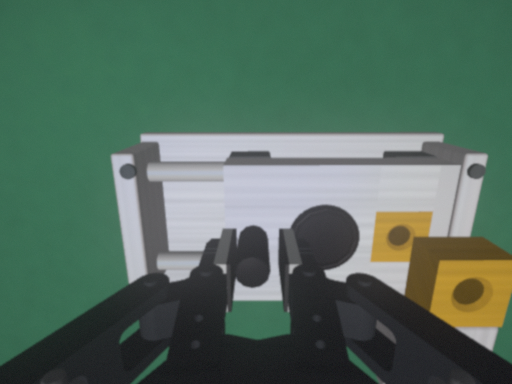

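>>> jog_arm --pt "0 0.001 0" --pt "0 0.002 0" --pt "0 0.003 0" --pt "0 0.004 0" --pt "0 0.004 0" --yaw '[0,0,0,0,0]'

```text
clock: 5.65
tcp_pos: [0.6048, 0.1663, 0.0688]
tool_rot: [-0.0, 0.997, -0.076, -0.0]
force: [-0.2, 2.6, -2.0]
opening: 0.0211
```

>>> jog_arm --pt "0 0.001 0" --pt "0 0.001 0" --yaw '[0,0]'

```text
clock: 5.85
tcp_pos: [0.6046, 0.1653, 0.0689]
tool_rot: [0.0, 0.997, -0.076, -0.0]
force: [0.7, 2.0, -1.8]
opening: 0.0217
```

>>> jog_arm --pt "0 0.001 0" --pt "0 0.001 0" --yaw '[0,0]'

```text
clock: 6.05
tcp_pos: [0.6045, 0.1644, 0.0689]
tool_rot: [-0.0, 0.997, -0.076, -0.0]
force: [-0.2, 3.8, -1.6]
opening: 0.0212
```

>>> jog_arm --pt "0 0.001 0" --pt "0 0.001 0" --yaw '[0,0]'

```text
clock: 6.25
tcp_pos: [0.6045, 0.1643, 0.069]
tool_rot: [-0.001, 0.997, -0.076, 0.0]
force: [0.0, 7.3, -2.5]
opening: 0.0216
```

>>> jog_arm --pt "0 0.001 0" --pt "0 0.001 0" --yaw '[0,0]'

```text
clock: 6.45
tcp_pos: [0.6045, 0.1642, 0.069]
tool_rot: [-0.002, 0.997, -0.076, 0.0]
force: [2.0, 12.4, -3.7]
opening: 0.0211
```

>>> jog_arm --pt "0 0.001 0" --pt "0 0.001 0" --yaw '[0,0]'

```text
clock: 6.65
tcp_pos: [0.6045, 0.1641, 0.069]
tool_rot: [-0.002, 0.997, -0.076, 0.001]
force: [3.7, 16.5, -3.9]
opening: 0.0214
```

>>> jog_arm --pt "0 -0.003 0" --pt "0 -0.005 0" --pt "0 -0.005 0" --pt "0 -0.005 0" --pt "0 -0.005 -0.03" --pt "0 -0.005 -0.07" --pt "0 -0.005 -0.12" --pt "0 -0.005 -0.15" --pt "0 -0.005 -0.15" --yaw '[0,0,0,0,0,0,0,0,0]' --hand 0.6

```text
clock: 7.55
tcp_pos: [0.6064, 0.1662, 0.2242]
tool_rot: [-0.001, 0.997, -0.076, 0.005]
force: [-0.9, -0.8, 0.1]
opening: 0.0343
```

```bash
python3 - <<'E'
from an import *
for n,f in (('wrist','w4'),('top','t4'),('scene','s4')):
    d=snap(n,f+'.png');np.savez(f+'.npz',**d); print(n);an(f+'.npz')
rel([.55,-.1,.30],61)
d=dict(np.load('top1.npz'))
for f in ('top1','scene1','t4'):
    d=dict(np.load(f+'.npz'));P=cloud(d)
    for x,y,z0,z1 in ((.537,-.2,.152,.164),(.520,-.129,.096,.106)):
        q=P[(P[...,2]>z0)&(P[...,2]<z1)&(np.hypot(P[...,0]-x,P[...,1]-y)<.016)]
        if len(q)>4:
            t=q[abs(q[:,2]-np.percentile(q[:,2],80))<.002]; r=cv2.minEnclosingCircle(q[:,:2].astype(np.float32)*1000); print(f,len(q),q.mean(0),'top',t.mean(0),r)
    q=P[(abs(P[...,2]-.045)<.003)&(abs(P[...,0]-.527)<.06)&(abs(P[...,1]+.161)<.08)]
    print('rest',cv2.minAreaRect(q[:,:2].astype(np.float32)*1000))
E
```

```text
wrist
arm 2998 0.10900563915645095 [0.5659 0.0921] [563.7  91.9] [30.5 89.7] 81.4
brassup 944 0.10895842486432467 [0.5935 0.0881] [593.1  87.9] [29.5 29. ] 81.7
brasslo 260 0.05903704995186079 [0.5953 0.0907] [592.1  87.1] [29.1 26.9] 81.2
knob 212 0.0938764951482439 [0.6053 0.1664] [604.9 166.5] [14.9 14.4] 83.7
carr 7023 0.05919660132244692 [0.6048 0.1279] [601.7 146.2] [187.6  80. ] 81.4
top
arm 651 0.11017550109797336 [0.5636 0.0911] [564.8  91.5] [30.6 89.9] 81.7
brassup 180 0.11017847748918513 [0.5928 0.087 ] [593.   87.2] [30.2 27.2] 81.5
brasslo 39 0.06013279556155293 [0.5956 0.0857] [594.3  95.1] [39.8 24.2] 83.4
knob 46 0.09532694298329453 [0.6062 0.1657] [606.2 166. ] [14.1 14.7] 57.6
carr 1416 0.06019951990625194 [0.6041 0.1272] [603.8 146.3] [193.3  81.4] 83.5
scene
arm 691 0.11021341728142064 [0.5674 0.0928] [565.6  91.8] [32.4 90.8] 79.8
brassup 238 0.10996330479889554 [0.5961 0.0882] [595.2  87.3] [30.7 30.7] 81.0
brasslo 133 0.060257388866026385 [0.5963 0.0887] [594.7  87.3] [27.7 28.3] 81.5
knob 64 0.09536299207411003 [0.607  0.1668] [606.6 166.4] [15.4 14.1] 9.0
ca
[... 675 characters left out ...]
5377 -0.1953  0.1582] top [ 0.5362 -0.1968  0.1602] ((535.0020141601562, -197.25128173828125), 9.26663875579834)
scene1 42 [ 0.5205 -0.1276  0.1011] top [ 0.5198 -0.1286  0.1023] ((519.347900390625, -128.68960571289062), 8.821050643920898)
rest ((527.610595703125, -162.65835571289062), (44.75595474243164, 123.23197937011719), 13.335698127746582)
t4 53 [ 0.5355 -0.1971  0.1596] top [ 0.5353 -0.1977  0.1608] ((536.0576171875, -197.02377319335938), 7.673106670379639)
t4 45 [ 0.5196 -0.1293  0.1025] top [ 0.5194 -0.1294  0.1028] ((519.6210327148438, -129.5443115234375), 7.576882362365723)
rest ((528.0526123046875, -163.36251831054688), (40.038551330566406, 120.1146011352539), 13.705999374389648)
```

View pics/w4.png

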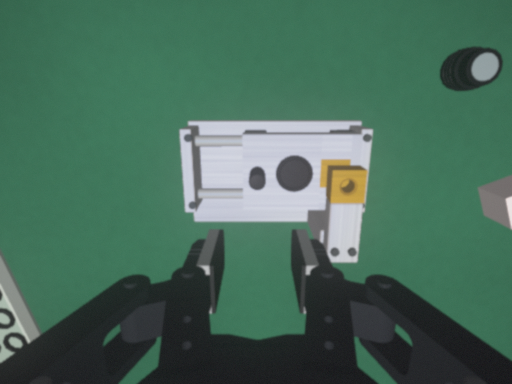

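>>> jog_arm --pt "-0.0125 0.3695 -0.01" --pt "-0.0125 0.3695 -0.01" --pt "-0.0125 0.3695 -0.01" --pt "-0.0125 0.3695 -0.01" --pt "-0.0125 0.3695 -0.01" --pt "-0.0125 0.3695 -0.01" --pt "-0.0125 0.3695 -0.01" --pt "-0.0125 0.3695 -0.01" --pt "-0.0125 0.3695 -0.01" --pt "-0.0125 0.3695 -0.01" --yaw '[0,0,0,0,0,0,0,0,0,0]' --hand 0.5

```text
clock: 8.7
tcp_pos: [0.5361, -0.1967, 0.2276]
tool_rot: [-0.001, 0.997, -0.076, -0.001]
force: [0.8, 0.5, -1.2]
opening: 0.0426
```

>>> jog_arm --pt "0 0 0" --pt "0 0 0" --yaw '[0,0]'

```text
clock: 8.9
tcp_pos: [0.5368, -0.1957, 0.2287]
tool_rot: [-0.0, 0.997, -0.075, -0.0]
force: [-0.1, -0.4, 0.2]
opening: 0.0426
```

```bash
python3 - <<'E'
from h import *
d=snap('wrist','w5.png'); P=cloud(d)
for x,y,z0,z1 in ((.536,-.197,.152,.164),(.520,-.129,.096,.106)):
    q=P[(P[...,2]>z0)&(P[...,2]<z1)&(np.hypot(P[...,0]-x,P[...,1]-y)<.016)]
    if len(q)>4: print(len(q),q.mean(0),cv2.minEnclosingCircle(q[:,:2].astype(np.float32)*1000))
rel([.536,-.197,.126],-8.8)
E
```

```text
382 [ 0.5355 -0.1971  0.1584] ((534.6260375976562, -197.22238159179688), 8.178080558776855)
229 [ 0.5188 -0.1298  0.1006] ((518.4183349609375, -129.55206298828125), 8.007917404174805)
t 8.95 tcp [ 0.5368 -0.1958  0.2288] psi -8.626455474369898 zax [-0.0003  0.0002 -1.    ] F [ 0.6029 -0.5115  0.524 ] T [ 0.0132 -0.0193  0.0325] open 0.04247746458316905 | tool delta [-0.0005  0.0013  0.1028] yaw 0.0030289233710569788
```

View pics/w5.png

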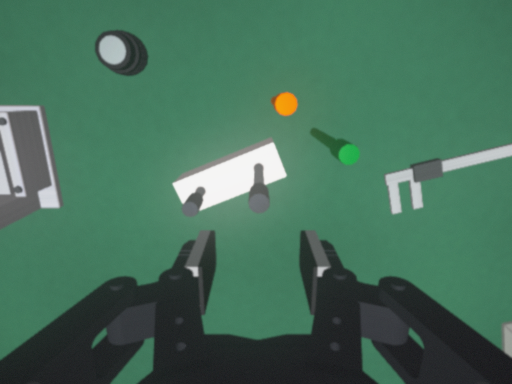

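The guide rod's dark head is at (259,200), centred between the fingers, with orange (286,104) and green (349,154) well away. I'll descend and grip its head.

>>> jog_arm --pt "-0.001 0.001 0.03" --pt "-0.001 0.001 0.06" --pt "-0.001 0.001 0.09" --pt "-0.001 0.001 0.103" --pt "-0.001 0.001 0.103" --pt "-0.001 0.001 0.103" --yaw '[0.003,0.003,0.003,0.003,0.003,0.003]'

```text
clock: 9.55
tcp_pos: [0.5358, -0.1975, 0.1266]
tool_rot: [0.0, 0.997, -0.077, 0.0]
force: [0.5, -0.5, 0.7]
opening: 0.0429
```

>>> jog_arm --pt "0 0 0" --pt "0 0 0" --pt "0 0 0" --pt "0 0 0" --pt "0 0 0" --pt "0 0 0" --yaw '[0,0,0,0,0,0]' --hand 1.0

```text
clock: 10.15
tcp_pos: [0.5359, -0.1979, 0.1271]
tool_rot: [0.0, 0.997, -0.078, 0.001]
force: [0.0, 1.9, 6.4]
opening: 0.0142
```

```bash
python3 - <<'E'
from h import *
rel([.5355,-.197,.126],-8.8)
d=snap('scene','s6.png')
cv2.imwrite('pics/s6c.png',cv2.resize(cv2.imread('pics/s6.png')[80:240,150:330],None,fx=3.5,fy=3.5))
E
```

```text
t 10.15 tcp [ 0.5359 -0.1979  0.1271] psi -8.892366415214426 zax [ 0.002  -0.0008 -1.    ] F [0.043  1.9451 6.4118] T [ 0.3729  0.0404 -0.0232] open 0.01419578878065513 | tool delta [-0.0005 -0.0008  0.0011] yaw -0.0016120980637558968
```

View pics/s6c.png

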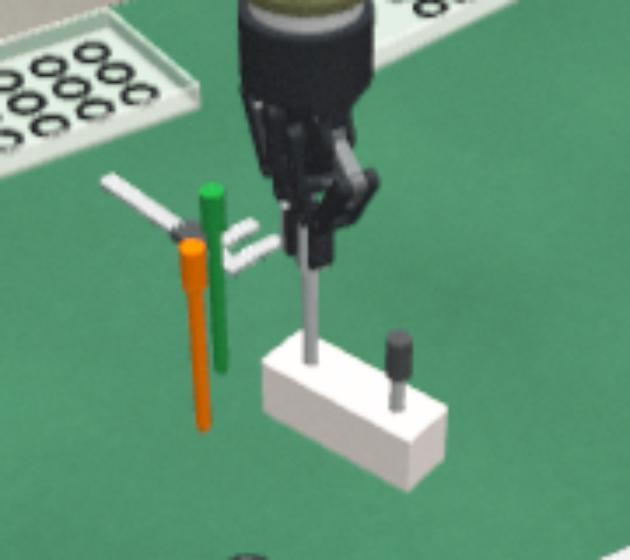

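>>> jog_arm --pt "0 0 -0.01" --pt "0 0 -0.025" --pt "0 0 -0.04" --pt "0 0 -0.06" --pt "0 0 -0.085" --pt "0 0 -0.11" --pt "0 0 -0.135" --pt "0 0 -0.135" --pt "0 0 -0.135" --pt "0 0 -0.135" --yaw '[0,0,0,0,0,0,0,0,0,0]'

```text
clock: 11.2
tcp_pos: [0.5349, -0.1976, 0.2596]
tool_rot: [-0.001, 0.997, -0.078, -0.001]
force: [-0.6, 0.2, -1.2]
opening: 0.0144
```

```bash
python3 - <<'E'
from h import *
rel([.5935,.0875,.265],-8.8)
d=snap('scene','s7.png');np.savez('s7.npz',**d);snap('wrist','w7.png')
cv2.imwrite('pics/s7c.png',cv2.resize(cv2.imread('pics/s7.png')[50:240,150:330],None,fx=3.,fy=3.))
E
```

```text
t 11.2 tcp [ 0.5349 -0.1976  0.2596] psi -8.894024711725075 zax [-0.0023  0.0013 -1.    ] F [-0.5595  0.1532 -1.2171] T [0.0106 0.0838 0.0132] open 0.014449070234349898 | tool delta [ 0.0138 -0.2907 -0.0051] yaw -0.001641040797841068
```

View pics/s7c.png

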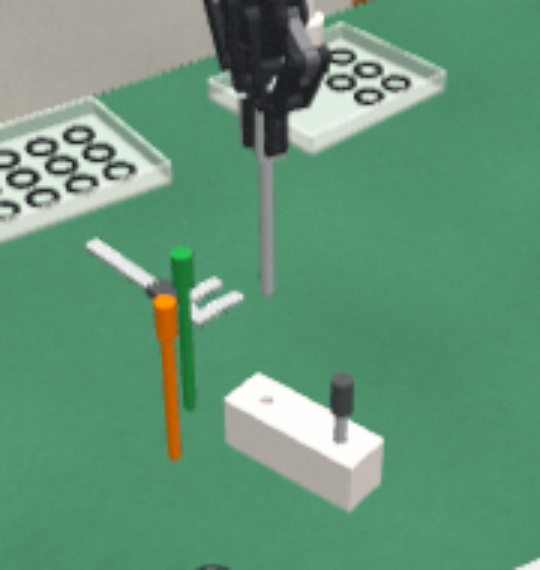

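View pics/w7.png

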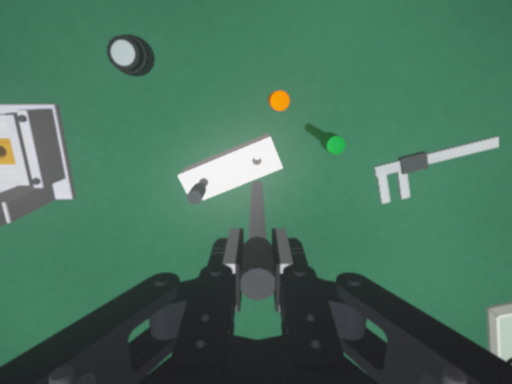

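>>> jog_arm --pt "0.002 -0.03 -0.005" --pt "0.003 -0.07 -0.005" --pt "0.005 -0.11 -0.005" --pt "0.007 -0.15 -0.005" --pt "0.009 -0.19 -0.005" --pt "0.011 -0.23 -0.005" --pt "0.013 -0.265 -0.005" --pt "0.014 -0.285 -0.005" --pt "0.014 -0.291 -0.005" --pt "0.014 -0.291 -0.005" --yaw '[0,0,0,0,0,0,0,0,0,0]'

```text
clock: 12.3
tcp_pos: [0.5941, 0.0878, 0.2653]
tool_rot: [0.0, 0.997, -0.077, -0.001]
force: [-0.1, -0.2, -1.0]
opening: 0.0144
```

>>> jog_arm --pt "0 0 0" --pt "0 0 0" --pt "0 0 0" --yaw '[0,0,0]'

```text
clock: 12.6
tcp_pos: [0.5942, 0.0866, 0.266]
tool_rot: [0.0, 0.997, -0.078, 0.0]
force: [-0.6, 0.3, -1.7]
opening: 0.0144
```

```bash
python3 - <<'E'
from an import *
for n,f in (('wrist','w8'),('scene','s8'),('top','t8')):
    d=snap(n,f+'.png');np.savez(f+'.npz',**d);print(n);an(f+'.npz')
    for r in search_frame(n,'guide_rod_tip')[:2]: print('tip',r['conf'],cw(d,r['point']))
    P=cloud(d); q=P[(P[...,2]>.12)&(P[...,2]<.26)&(np.hypot(P[...,0]-.5935,P[...,1]-.0875)<.012)]
    for z in np.arange(.12,.26,.015):
        t=q[(q[:,2]>=z)&(q[:,2]<z+.015)]
        if len(t)>3: print(round(z,3),len(t),t.mean(0),t[:,2].min())
cv2.imwrite('pics/s8c.png',cv2.resize(cv2.imread('pics/s8.png')[150:350,240:400],None,fx=3.,fy=3.))
cv2.imwrite('pics/w8c.png',cv2.resize(cv2.imread('pics/w8.png')[110:310,150:380],None,fx=3.,fy=3.))
rel([.5935,.0875,.265],-8.8)
E
```

```text
wrist
arm 1395 0.10892220308332035 [0.5745 0.0904] [563.6  91.9] [29.8 89.7] 80.7
brassup 547 0.10893551232263476 [0.595  0.0872] [593.5  87.6] [26.5 28.4] 81.6
brasslo 123 0.05879556012520465 [0.5951 0.0873] [592.5  87.7] [25.3 26.5] 81.5
knob 167 0.09375266452724973 [0.6053 0.166 ] [605.2 166.4] [14.6 15.4] 35.2
carr 5443 0.05913623942529128 [0.6051 0.1265] [602.3 146.9] [185.8  79.6] 81.3
tip 0.94 [0.5973 0.0865 0.2879]
tip 0.58 [ 0.5982 -0.2226  0.0151]
0.15 46 [0.5965 0.0861 0.158 ] 0.15157321332891094
0.165 66 [0.5964 0.086  0.1722] 0.1651686172021346
0.18 78 [0.5966 0.0861 0.1877] 0.18024616353068781
0.195 87 [0.5966 0.0859 0.2029] 0.19531402600573403
0.21 115 [0.5965 0.0859 0.2175] 0.21004572682310507
0.225 143 [0.5965 0.0859 0.2328] 0.2252215053790553
0.24 178 [0.5965 0.0858 0.2479] 0.2401370069791827
0.255 64 [0.5967 0.0858 0.2575] 0.2550759151509587
scene
arm 699 0.11038421695113454 [0.5669 0.0929] [565.2  91.4] [31.9 90.3] 81.9
brassup 234 0.11005277298566118 [0.596  0.0882] [595.   87.3] [31.1 30. ] 80.5
brasslo 132 0.06022559889050205 [0.5959 0.0885] [594.6  86.9] [28.1
[... 727 characters left out ...]
 157 0.11015091106262409 [0.5917 0.0854] [593.2  87. ] [30.1 27.9] 79.8
brasslo 39 0.06066054487397299 [0.5953 0.0858] [594.5  95.1] [39.6 24.2] 82.7
carr 616 0.06039975953974014 [0.5944 0.1002] [598.5 146.7] [201.6  73.8] 89.5
0.15 11 [0.5919 0.0838 0.1594] 0.1521054290142041
0.165 8 [0.5919 0.0843 0.1717] 0.1699976183689088
0.18 12 [0.5919 0.0833 0.1866] 0.18094368725740684
0.195 8 [0.5913 0.0835 0.2005] 0.1958751642219566
0.21 7 [0.5901 0.0842 0.2164] 0.2105489468290429
t 12.9 tcp [0.5942 0.0874 0.266 ] psi -8.905013563777425 zax [ 0. -0. -1.] F [-0.2234 -0.7011 -0.8867] T [-0.011  -0.0075  0.0313] open 0.014466981214459246 | tool delta [-0.0007  0.      0.001 ] yaw -0.0018328324471691081
```

View pics/s8c.png

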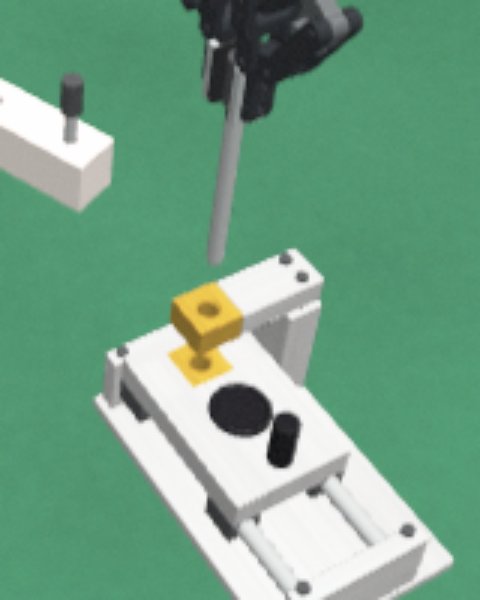

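View pics/w8c.png

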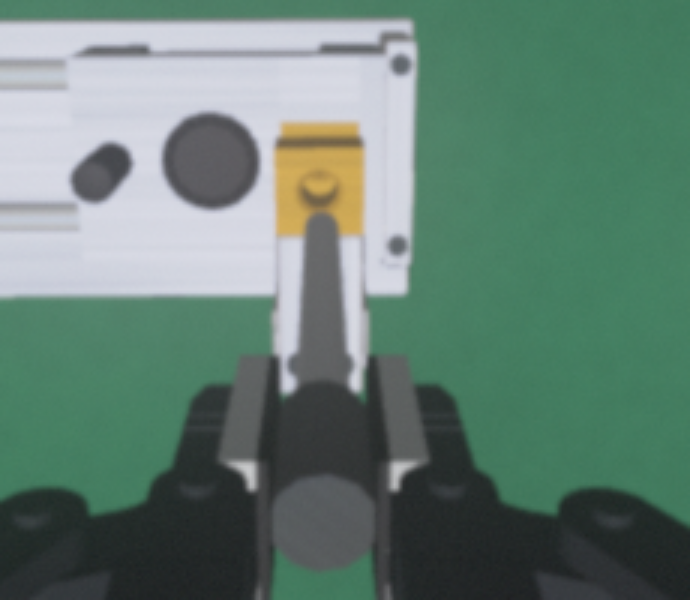

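>>> jog_arm --pt "0.0004 -0.001 0" --pt "0.0004 -0.001 0.012" --pt "0.0004 -0.001 0.024" --pt "0.0004 -0.001 0.034" --pt "0.0004 -0.001 0.034" --pt "0.0004 -0.001 0.034" --yaw '[0,0,0,0,0,0]'

```text
clock: 13.5
tcp_pos: [0.5948, 0.0884, 0.232]
tool_rot: [0.0, 0.997, -0.078, -0.0]
force: [-0.1, 0.5, -1.0]
opening: 0.0144
```

```bash
python3 - <<'E'
from an import *
for n,f in (('wrist','w9'),('scene','s9')):
    d=snap(n,f+'.png');np.savez(f+'.npz',**d)
cv2.imwrite('pics/s9c.png',cv2.resize(cv2.imread('pics/s9.png')[210:290,270:350],None,fx=7.,fy=7.,interpolation=cv2.INTER_CUBIC))
cv2.imwrite('pics/w9c.png',cv2.resize(cv2.imread('pics/w9.png')[130:250,200:320],None,fx=5.,fy=5.,interpolation=cv2.INTER_CUBIC))
rel([.5935,.0875,.265],-8.8)
E
```

```text
t 13.6 tcp [0.595  0.0885 0.2325] psi -8.891108524265992 zax [ 0.001 -0.    -1.   ] F [ 0.895   0.3897 -0.8909] T [ 0.0142 -0.0044  0.0112] open 0.014286846579553175 | tool delta [-0.0013  0.0012 -0.0325] yaw -0.0015901437250746896
```

View pics/s9c.png

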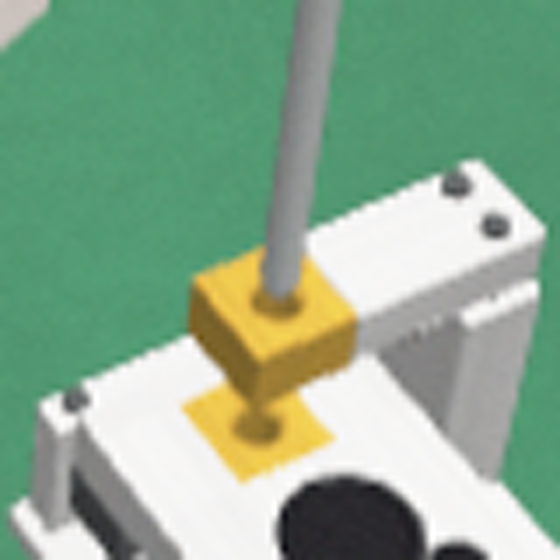

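View pics/w9c.png

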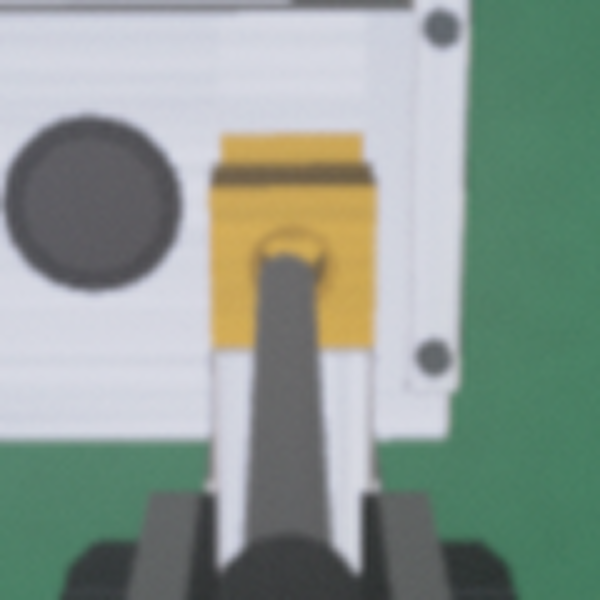

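Tip is at the mouth, off by about 0.7 mm in the wrist view (tip column 287 against hole 292 in the 5x crop). I'll correct that and lower gently.

>>> jog_arm --pt "0 0.0006 0.002" --pt "0 0.0006 0.005" --pt "0 0.0006 0.008" --pt "0 0.0006 0.011" --pt "0 0.0006 0.014" --pt "0 0.0006 0.014" --yaw '[0,0,0,0,0,0]'

```text
clock: 14.2
tcp_pos: [0.5945, 0.0879, 0.2174]
tool_rot: [0.0, 0.997, -0.078, -0.0]
force: [0.0, -0.7, -1.8]
opening: 0.0145
```

```bash
python3 - <<'E'
from an import *
for n,f in (('wrist','w10'),('scene','s10')):
    d=snap(n,f+'.png');np.savez(f+'.npz',**d)
a=cv2.resize(cv2.imread('pics/s10.png')[210:290,270:350],(400,400),interpolation=cv2.INTER_CUBIC)
b=cv2.resize(cv2.imread('pics/w10.png')[120:240,200:320],(400,400),interpolation=cv2.INTER_CUBIC)
cv2.imwrite('pics/c10.png',np.hstack([a,b]))
rel([.5935,.0875,.265],-8.8)
E
```

```text
t 14.3 tcp [0.5947 0.0879 0.2179] psi -8.890526089414253 zax [-0.0001 -0.     -1.    ] F [-0.0552 -1.0807 -1.8533] T [0.0273 0.04   0.018 ] open 0.01416573226504415 | tool delta [-0.0011  0.0006 -0.0471] yaw -0.001579978319233492
```

View pics/c10.png

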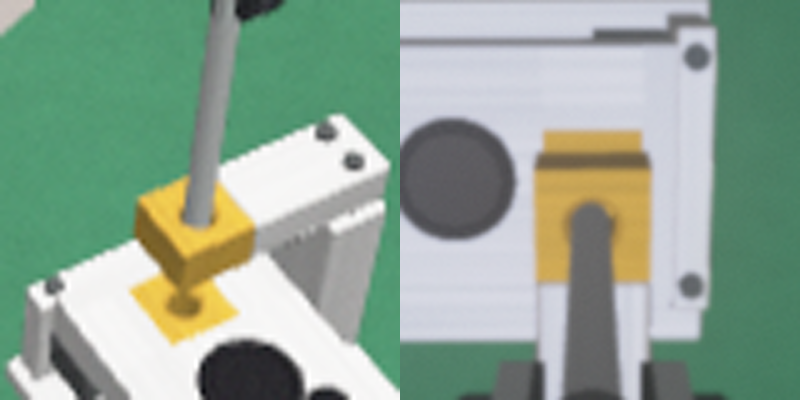

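The tip has entered the mouth with no contact force. I'll keep lowering.

>>> jog_arm --pt "0 0 0.003" --pt "0 0 0.006" --pt "0 0 0.009" --pt "0 0 0.012" --pt "0 0 0.012" --yaw '[0,0,0,0,0]'

```text
clock: 14.8
tcp_pos: [0.5945, 0.0879, 0.2054]
tool_rot: [0.0, 0.997, -0.078, -0.001]
force: [0.5, -1.0, -2.0]
opening: 0.0143
```

>>> jog_arm --pt "0 0 0.003" --pt "0 0 0.006" --pt "0 0 0.009" --pt "0 0 0.012" --pt "0 0 0.015" --pt "0 0 0.018" --pt "0 0 0.021" --pt "0 0 0.021" --yaw '[0,0,0,0,0,0,0,0]'

```text
clock: 15.6
tcp_pos: [0.5945, 0.0879, 0.1845]
tool_rot: [-0.0, 0.997, -0.078, -0.0]
force: [-0.0, -0.9, -1.8]
opening: 0.0142
```

```bash
python3 - <<'E'
from an import *
for n,f in (('wrist','w11'),('scene','s11')):
    d=snap(n,f+'.png');np.savez(f+'.npz',**d)
a=cv2.resize(cv2.imread('pics/s11.png')[210:290,270:350],(400,400),interpolation=cv2.INTER_CUBIC)
b=cv2.resize(cv2.imread('pics/w11.png')[100:260,180:340],(400,400),interpolation=cv2.INTER_CUBIC)
cv2.imwrite('pics/c11.png',np.hstack([a,b]))
rel([.5935,.0875,.265],-8.8)
E
```

```text
t 15.7 tcp [0.5947 0.0879 0.185 ] psi -8.893816567013998 zax [-0. -0. -1.] F [ 0.1968  0.7174 -0.9514] T [-0.046   0.0457  0.0117] open 0.014460374452090797 | tool delta [-0.0011  0.0005 -0.08  ] yaw -0.0016374079873121526
```

View pics/c11.png

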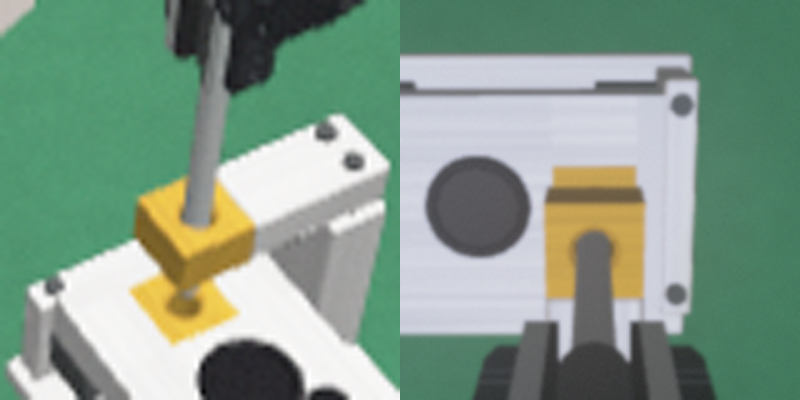

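>>> jog_arm --pt "0 0 0.003" --pt "0 0 0.006" --pt "0 0 0.009" --pt "0 0 0.012" --pt "0 0 0.015" --pt "0 0 0.015" --yaw '[0,0,0,0,0,0]'

```text
clock: 16.3
tcp_pos: [0.5945, 0.0879, 0.1694]
tool_rot: [0.0, 0.997, -0.078, -0.0]
force: [0.1, 0.7, -1.6]
opening: 0.0142
```

>>> jog_arm --pt "0 0 0.003" --pt "0 0 0.006" --pt "0 0 0.009" --pt "0 0 0.012" --pt "0 0 0.015" --pt "0 0 0.015" --yaw '[0,0,0,0,0,0]'

```text
clock: 16.9
tcp_pos: [0.5945, 0.0879, 0.1544]
tool_rot: [-0.0, 0.997, -0.078, -0.0]
force: [-0.2, -0.3, -1.1]
opening: 0.0143
```

>>> jog_arm --pt "0 0 0.003" --pt "0 0 0.006" --pt "0 0 0.009" --pt "0 0 0.012" --pt "0 0 0.015" --pt "0 0 0.015" --pt "0 0 0.015" --yaw '[0,0,0,0,0,0,0]'

```text
clock: 17.6
tcp_pos: [0.5947, 0.0878, 0.1399]
tool_rot: [-0.0, 0.997, -0.078, -0.0]
force: [-0.2, 0.2, -0.7]
opening: 0.0144
```

```bash
python3 - <<'E'
from an import *
for n,f in (('wrist','w12'),('scene','s12')):
    d=snap(n,f+'.png');np.savez(f+'.npz',**d);print(n);an(f+'.npz')
a=cv2.resize(cv2.imread('pics/s12.png')[170:350,240:420],(400,400),interpolation=cv2.INTER_CUBIC)
b=cv2.resize(cv2.imread('pics/w12.png')[100:340,140:380],(400,400),interpolation=cv2.INTER_CUBIC)
cv2.imwrite('pics/c12.png',np.hstack([a,b]))
P=cloud(d); q=P[(P[...,2]>.062)&(P[...,2]<.2)&(np.hypot(P[...,0]-.5955,P[...,1]-.0885)<.012)]
rel([.5935,.0875,.14],-8.8)
E
```

```text
wrist
arm 2497 0.1090418579013992 [0.5699 0.091 ] [563.3  92. ] [30. 91.] 81.4
brassup 1118 0.10897822248339323 [0.5985 0.0867] [593.6  87.5] [28.7 28.1] 81.1
brasslo 373 0.059049115337466096 [0.6026 0.0866] [602.2  86.5] [27.4  8.5] 81.1
knob 420 0.0938947229778592 [0.6053 0.1659] [605.  166.1] [15.  14.8] 69.2
carr 11950 0.05913549423328247 [0.6067 0.1266] [601.5 145.9] [187.1  80.6] 81.3
scene
arm 627 0.11019605824205347 [0.566  0.0945] [565.   91.8] [32.4 91.3] 80.9
brassup 187 0.11005514636642322 [0.5978 0.0899] [595.1  87.6] [31.3 30.2] 81.7
brasslo 119 0.060501686060868254 [0.5967 0.0891] [595.3  87.3] [27.9 29.1] 81.1
knob 65 0.09522186129673393 [0.607  0.1668] [606.4 166.2] [14.5 14.8] 29.8
carr 2091 0.06049756327313993 [0.6058 0.1305] [604.3 148.6] [193.6  86.2] 81.3
t 17.7 tcp [0.5948 0.0879 0.1401] psi -8.89427744291275 zax [ 0.0003  0.     -1.    ] F [ 0.1004  0.1856 -1.6805] T [ 0.0208  0.0144 -0.0518] open 0.014353840328906567 | tool delta [-0.0012  0.0005  0.0001] yaw -0.0016454517891884802
```

View pics/c12.png

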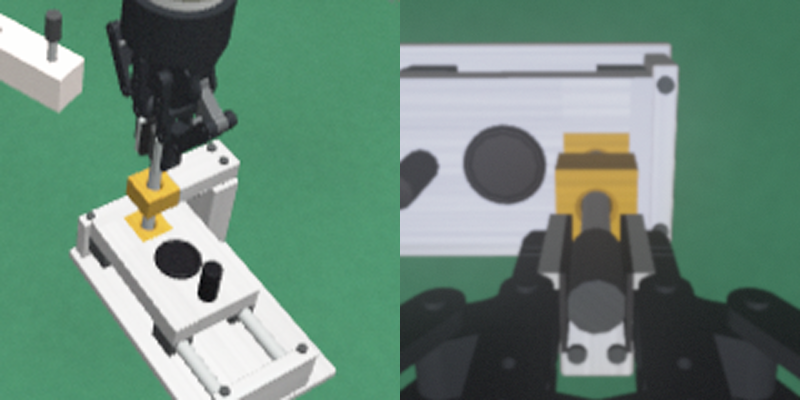

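View pics/s12.png

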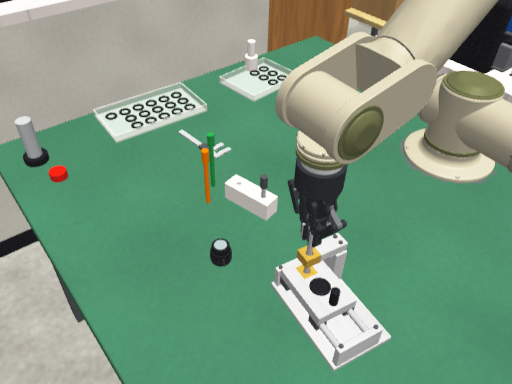

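```bash
python3 - <<'E'
from h import *
d=dict(np.load('w12.npz'));P=cloud(d)
q=P[(P[...,2]>.16)&(P[...,2]<.19)&(np.hypot(P[...,0]-.5945,P[...,1]-.088)<.009)]
print('head top',np.percentile(q[:,2],[50,80,95]),len(q))
print(sign_off())
E
```

```text
head top [0.1715 0.1723 0.1767] 1617
the job is handed in; nothing more can be done
None
```

The job is done and handed in at about 17.7 s of the 53 s allowed. The guide rod is held in the gripper, through both bushings, with its tip hanging clear of the base plate.

- **Carriage:** I pushed it by the knob until it stalled against the stop at about 17 N. After I backed off, the knob was about 80 mm from the bushing axis, which is home. It was still there in the last pictures.
- **Guide rod:** I took the tall steel rod with the dark head from the rest, not the green or orange ones. I lowered it through the upper and then the lower bushing, and the force stayed under about 2 N throughout.
- **Final position:** The last pictures show the rod passing down into the lower bushing. The tip cannot be seen there, so I worked out its height. The gripper height gives about 23 mm above the bench, and the head top at about 172 mm gives about 22 mm. Both put it below the lower bushing (40 mm) and above the base plate (10 mm).
- **Bystanders:** The short rod, barrel and caliper look untouched in the last scene picture.
- **Disagreements:** The cameras disagreed by 1–2 mm on the bushing axis. The final wrist-camera view settled it, with a correction of about 0.6 mm. The networks placed the upper and lower bushing mouths well off, so I used the depth data for those.

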